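Register a stamping die in the corner of the lay gauge

ROBOT

A 6-joint arm with a two-finger parallel gripper is mounted at the origin on the work surface. World frame = base frame: x ahead of the robot, y to its left, z up, the work surface at z = 0. Lengths are in m, angles in rad, forces in N, time in s.
With the tool pointing down it reaches from about 0.35 to 0.85 m from the base axis. Payload 8.1 kg.
Tool frame: the origin (TCP) lies midway between the tips of the shut fingers; the grasp point (between the pads) lies 19 mm behind it; z points along the fingers, y is the line along which they close (so a half turn about z gives the same grasp; the last joint's range is limited). The gripper opens to 85 mm and grips with 20 to 120 N. Pads are 22 mm wide; open, the fingers measure 114 mm over their backs; the gripper's body (76 mm by 85 mm) begins 54 mm behind the grasp point. The pads swing forward as they close: fully open they stand 13 mm farther back than shut.
Start: joints at [-1.375, 0.13, 1.488, -0, 1.523, -0.085], TCP at [0.166, -0.576, 0.231] pointing down, gripper open.
Joint ranges: [-2.96, 2.96], [-0.89, 2.26], [0.02, 2.5], [-1.34, 4.48], [0, 2.73], [-2.66, 2.66]. Speed limits (rad/s): [2.39, 2.39, 2.79, 3.14, 3.14, 3.14].

INTERFACE

Orientations are given as [roll, pitch, yaw] about the fixed x, y, z axes, in that order (R = Rz(yaw) Ry(pitch) Rx(roll)).
In Python, from cell import state, vision, arm gives the robot as it stands. The module is installed in compiled form; this text tells all that it offers.
- The arm moves only by the tool arm_command, never from a script. Its argument "moves" is a list of rows, each a list of 2 entries, a list of its own where there are three numbers: the shift along the tool's x, y, z in m, then the turn, a rotation vector about the tool's x, y, z in degrees. A call has 1 to 10 rows; each row shifts and turns the commanded pose from where the row before left it, along the tool's axes as they then stand; what a row does not reach is not made up. A row lasts 1/12 s, in which the tool goes at most 41.7 mm and 7.16 degrees, less where a joint would pass 70% of its speed; a pose out of reach is approached as far as the arm can. A call with a gripper value outside its range is refused whole. "jaw" is the opening, from 0 (shut) to 1 (fully open), set as the call begins (left out, the last holds). The fingers move at their own pace and stop on an object; "squeeze" is the grip in N (left out, the last holds). Time passes only in rows, so rows that do not move let the fingers close. It gives the time, the measured TCP pose, the force, the opening and the grip force at its end, in the units of the state.
- state(): the state, without advancing time (a new reading comes with each control period).
- vision.get_image(name): name is "scene" or "side" or "wrist"; returns a dict with "image" (480x640x3 uint8, blue, green, red), "vertical_fov" (degrees; the focal length in pixels is half the picture's height over the tangent of half this angle, whatever the lens; pixels are square), "cx", "cy" (the principal point, pixels), "rvec" (rotation vector, rad) and "tvec" (3), from world to camera coordinates, as OpenCV has them. Camera axes: x right, y down, z forward; pixel columns grow to the right and rows downward; lengths in m; the calibration is good to about 2 mm. The wrist camera is an equidistant fisheye: a pixel r from the principal point sees the ray r / f radians off the axis. A picture is of the moment at which its call begins. There is no depth.
- arm.job_done(): hands the job in; it is judged then, once.
The state is a dict: "clock": time; "joints": joint angles; "dq": joint speeds; "effort": joint torques, N m; "ee_pos": TCP position; "orientation": TCP orientation; "wrist_force": force on the tool from outside, world axes, zero at the start; "moment": the same for the moment, N m; "gripper_width": finger opening in m; "finger_force": force on a finger pad.
Only numpy, scipy, OpenCV 4.12 (cv2) and the standard library are available. Lean on these libraries where they do the work, as an engineer would, in place of code of your own. Each camera call takes 0.05 s, during which the arm holds its last target. There are 200 camera calls.

TASK

Push the long stamping die along the bench until it lies flush against the long fence of the register gauge, and slide the side guide up along the fence so that the die is trapped snugly in the corner, between the end stop and the guide. Only push: do not pick the die up or tip it, and leave the other things on the bench where they are.

Things in the scene. Friction and masses are not known exactly. Their poses are not given: they have to be found in the camera images.
- gauge: Aluminium register gauge fixed to the bench. Origin on the bench at the foot of the long fence's working face; local x points into the fence (away from the robot), local y along it (to the robot's left), z up. Fence: local x 0 to 24, y -185 to +235, 18 mm high. No floor: the die slides on the bare bench.
- stop_face (a point): Centre of the end stop's inner face (towards the guide), 11 mm above the bench, at gauge x = -35, y = -150 mm. The end stop is a fixed bar square to the fence at its right end, 16 mm thick, 22 mm high, reaching 70 mm out from the fence.
- guide (a joint): Side guide that slides along the fence towards the end stop, in m: 0 at its left end, up to 0.25, growing as it moves to local -y. About 2 N of friction; it stays where it is left. It starts at 0 to 0.03.
- guide_face (a point): Centre of the inner face (towards the end stop) of the guide's steel blade, 16.5 mm above the bench. Blade: 12 mm thick (from here to local +y), local x -67 to -1 mm, 3 to 30 mm above the bench; push its outer face (+y). A black saddle carries it on the fence: local x -4 to +32, from this face to 34 mm behind it, 19 to 29 mm high, with a screw to 37 mm.
- die: The long stamping die to register: plywood block with brass top, 60 (own x) x 110 (own y) x 28 mm high, 0.2 to 0.42 kg. Origin: centre of its underside. Starts on the robot's side of the gauge, turned up to 0.35 rad from it. Registered, its 110 mm side lies along the fence, its centre at gauge x = -30, y = -95 mm.
- square_die: Bystander: a like die but square, 50 x 50 mm, 28 mm high, to the right of the end stop. Origin at the centre of its underside.
- loupe: Bystander: black loupe, 42 mm across, 42 mm high, standing. Origin under its centre.
- ink_tin: Bystander: flat ink tin, 68 mm across, 48 mm high. Origin under its centre. Loupe, tin and tape roll stand, in any order, two behind the fence and one in front on the left.
- tape: Bystander: roll of tape lying flat, 84 mm across, 24 mm high. Origin under its centre.
- marker: Bystander: marker pen lying, 130 mm long (along its x), 14 mm thick, front right. Origin under its middle.
- swatches: Bystander: fan of colour swatches lying at the right, about 180 x 130 mm, 20 mm high. Origin at its pivot end.
- ink_knife: Bystander: ink knife (spatula) lying at the left, about 250 mm long along its x. Origin near its middle, on the bench.
There are look-alikes about, which are no part of the job. What is shaped like the die but green or pink is not meant.

How it is judged:
At the end, for the whole second after the job is handed in: The long die lies flat on the bench and at rest, within 3 mm of the fence and within 3 mm of the end stop, square to the gauge within 0.035 rad (2 degrees), and the guide's inner face is within 4 mm of where it touches the registered die (local y -40 mm) (x of die in the frame of gauge between -0.033 and -0.025 m and y of die in the frame of gauge between -0.1 and -0.092 m and angle between the x axis of die and the x axis of gauge, either way round below 0.035 rad and y of guide_face in the frame of gauge below -0.036 m and height (world z) of die below 0.003 m and angle between die's own z axis and vertical below 0.03 rad and linear speed of die below 0.01 m/s).
It fails at once if the long die is lifted off the bench (8 mm) or tipped (0.2 rad) (height (world z) of die above 0.008 m or angle between die's own z axis and vertical above 0.2 rad).
It fails at once if any of the bystanders is moved by more than 15 mm (distance of any of square_die, loupe, ink_tin, tape, marker, swatches, ink_knife from where it was at the start of the episode above 0.015 m).
It also fails if it takes over 48 s, if anything falls off the work surface, if the arm or the gripper's body presses on something with over 40 N, if the wrist force passes 120 N, or if a joint passes its speed limit or range.

## Working session

There is one attempt and no reset: what is moved stays moved. The work goes in short steps, Python scripts to look and compute and a tool call to move; the robot and the scene stay as the last step left them, time stands still between calls to the robot, and variables do not carry over. Pictures are saved under pics/ and viewed, at most 10 in all, crops included, and the job is handed in when it is done.

Besides the shell and the picture viewer there is one more tool, called after ">>>" by a JSON object that holds its "fn" and its "kwargs". arm_command: Moves the arm, as the interface text tells. Its arguments: {"type":"object","properties":{"moves":{"type":"array","items":{"type":"array"}},"jaw":{"type":"number"},"squeeze":{"type":"number"}},"required":["moves"]}

```bash
mkdir -p pics
cat > h.py <<'E'
import numpy as np, cv2
from cell import state, vision, arm
def grab(n):
    d=vision.get_image(n); d['f']=240/np.tan(np.radians(d['vertical_fov'])/2); d['R']=cv2.Rodrigues(np.array(d['rvec'],float))[0]; d['t']=np.array(d['tvec'],float).ravel(); d['n']=n; return d
def ray(d,u,v):
    x=(u-d['cx'])/d['f'];y=(v-d['cy'])/d['f']
    if d['n']=='wrist':
        r=np.hypot(x,y); s=np.sin(r)/r if r>1e-9 else 1; c=np.array([x*s,y*s,np.cos(r)])
    else: c=np.array([x,y,1.])
    return -d['R'].T@d['t'], d['R'].T@c
def plane(d,u,v,z):
    o,r=ray(d,u,v); return (o+r*(z-o[2])/r[2])[:2]
def tri(d1,p1,d2,p2):
    o1,r1=ray(d1,*p1);o2,r2=ray(d2,*p2)
    s=np.linalg.lstsq(np.c_[r1,-r2],o2-o1,rcond=None)[0]
    a=o1+s[0]*r1;b=o2+s[1]*r2; return (a+b)/2,np.linalg.norm(a-b)
def proj(d,P):
    c=d['R']@np.array(P,float)+d['t']; x,y=c[:2]/c[2]
    if d['n']=='wrist':
        k=np.hypot(*c[:2]); r=np.arctan2(k,c[2]); x,y=c[:2]/k*r
    return np.array([x*d['f']+d['cx'],y*d['f']+d['cy']])
E
python3 - <<'E'
from h import *
for n in ['scene','side','wrist']:
    d=grab(n); cv2.imwrite(f'pics/{n}0.png',d['image']); print(n,d['f'],-d['R'].T@d['t'],d['R'][2])
print(state())
E
```

```text
scene 587.5215616374534 [1.27723849 0.83659029 0.89986283] [-0.54634352 -0.5860018  -0.59842347]
side 499.5698057766006 [ 0.43054505 -0.94090373  0.72215618] [ 0.0746259   0.82270151 -0.56355408]
wrist 371.64829954431775 [ 0.22981628 -0.55733145  0.37246269] [-0.24873869 -0.07060701 -0.96599364]
{'clock': 0.15, 'joints': array([-1.37541169e+00,  1.31006873e-01,  1.48903286e+00, -1.37559567e-05,
        1.52300402e+00, -8.54056366e-02]), 'dq': array([ 0.00021048, -0.00164613, -0.00342015, -0.00089341,  0.00366452,
       -0.00059024]), 'effort': array([ 2.36412234e-04, -5.70061576e+01, -5.01159954e+01, -3.30939802e-04,
        9.58242657e-03, -8.95556354e-06]), 'ee_pos': array([ 0.16619936, -0.57607849,  0.2304719 ]), 'orientation': array([-3.14014567e+00, -1.10092358e-04,  2.80790863e-01]), 'wrist_force': array([-0.00753876, -0.30020205,  0.35458931]), 'moment': array([-0.03506025, -0.01217123, -0.00023678]), 'finger_force': 0.0, 'gripper_width': 0.08558532936154913}
```

View pics/scene0.png

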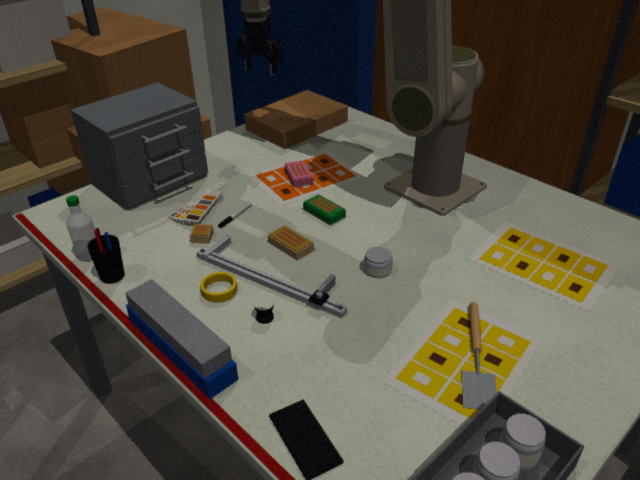

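View pics/side0.png

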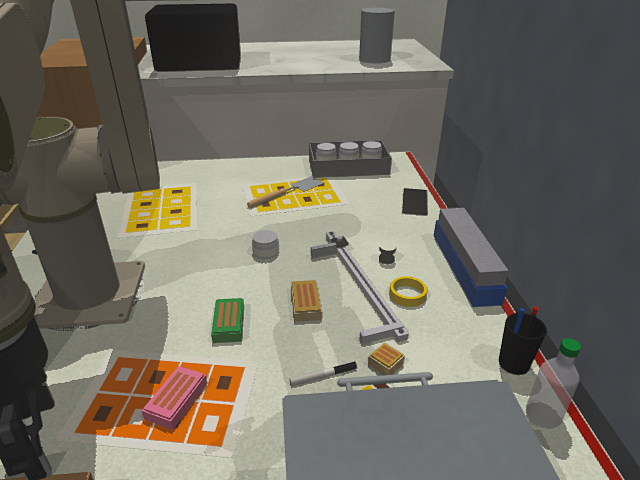

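The scene view shows the long die at about (291,242) and the fence running from (200,252) to (345,310), with the guide at (322,292). The ink tin is at (378,262), in front on the left. In the side view the die is at (307,300), the stop at (385,332) and the guide at (330,245). Next I'll enlarge both.

Run:
```python
import cv2,numpy as np
a=cv2.imread('pics/scene0.png')[210:330,180:380]; b=cv2.imread('pics/side0.png')[220:360,270:450]
cv2.imwrite('pics/a1.png',cv2.resize(a,None,fx=4,fy=4,interpolation=cv2.INTER_CUBIC))
cv2.imwrite('pics/b1.png',cv2.resize(b,None,fx=4,fy=4,interpolation=cv2.INTER_CUBIC))
```

```text
(no output)
```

View pics/a1.png

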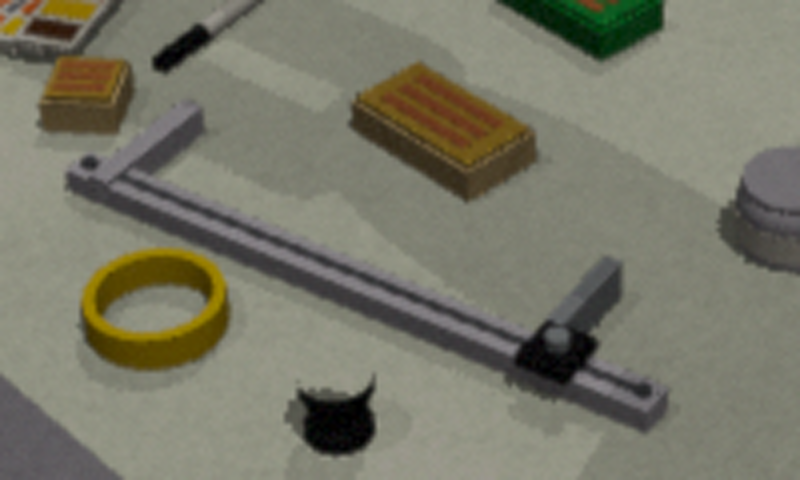

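View pics/b1.png

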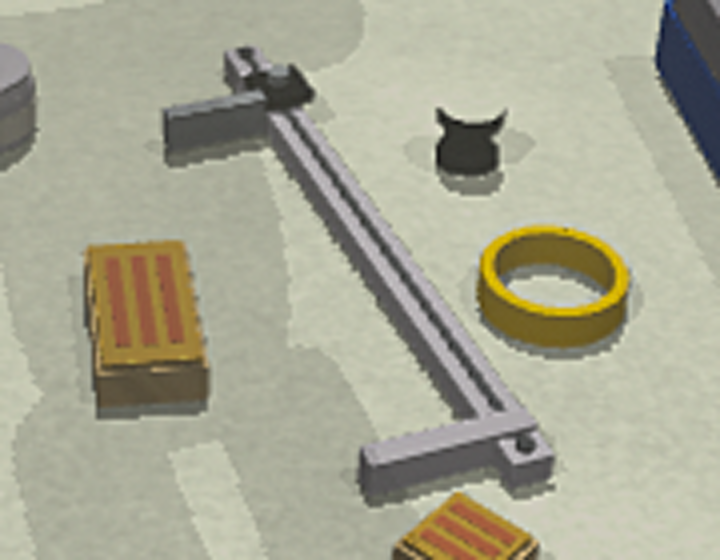

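The crops give the die's four top corners, the fence ends, the stop tip and the blade tip in both views. I'll triangulate them.

```bash
cat > m1.py <<'E'
from h import *
A=grab('scene');B=grab('side')
P={'die++':((468,172),(184,240)),'die-+':((536,135),(86,246)),'die+-':((352,108),(207,362)),'die--':((420,62),(97,368)),
'stop_in_tip':((203,115),(363,452)),'fenceL_front':((665,388),(225,52)),'fenceL_back':((645,407),(258,47)),'fenceR_back':((68,178),(553,458)),
'blade_in_tip':((600,258),(165,117)),'blade_out_tip':((622,265),(164,107)),'screw':((558,328),(280,70)),'inkTin':((785,168),(-20,70))}
for k,(a,b) in P.items():
    p,e=tri(A,(180+a[0]/4,210+a[1]/4),B,(270+b[0]/4,220+b[1]/4)); print(k,(p*1000).round(1),round(e*1000,1))
E
python3 m1.py
```

```text
die++ [521.8 -29.6  22.9] 0.7
die-+ [465.2 -28.5  21.9] 0.2
die+- [ 524.9 -134.8   20.1] 3.2
die-- [ 465.  -138.    24.3] 0.8
stop_in_tip [ 595.4 -203.5   14.4] 1.3
fenceL_front [570.5 184.1  14.6] 0.7
fenceL_back [591.9 187.7  15.8] 2.1
fenceR_back [ 692.5 -213.9   10.8] 0.3
blade_in_tip [523.8  89.7  26.9] 5.5
blade_out_tip [522.3 103.3  27. ] 0.6
screw [597.2 125.   37.1] 2.7
inkTin [407.7 126.   47.7] 0.8
```

Heights come out 2-6 mm low, but the plan sizes agree: the fence measures 414 of 420 mm, and the stop tip and blade tip lie at local x of about -70 and -68. The gauge origin is near (0.628, -0.044) with a yaw of about 0.245. I'll move above the die for a closer look.

>>> {"fn": "arm_command", "kwargs": {"moves": [[[0.018,-0.02,-0.005],[0,0,0.2]],[[0.018,-0.02,-0.005],[0,0,0.2]],[[0.018,-0.02,-0.005],[0,0,0.2]],[[0.018,-0.02,-0.005],[0,0,0.2]],[[0.018,-0.02,-0.005],[0,0,0.2]],[[0.018,-0.02,-0.005],[0,0,0.2]],[[0.018,-0.02,-0.005],[0,0,0.2]],[[0.018,-0.02,-0.005],[0,0,0.2]],[[0.018,-0.02,-0.005],[0,0,0.2]],[[0.018,-0.02,-0.005],[0,0,0.2]]]}}

```text
clock: 1.08
ee_pos: [0.2879, -0.3351, 0.2815]
orientation: [3.141, -0.0, 0.245]
wrist_force: [0.7, 0.1, 0.9]
gripper_width: 0.0852
finger_force: 0.0
```

>>> {"fn": "arm_command", "kwargs": {"moves": [[[0.018,-0.02,-0.005],[0,0,0]],[[0.018,-0.02,-0.005],[0,0,0]],[[0.018,-0.02,-0.005],[0,0,0]],[[0.018,-0.02,-0.005],[0,0,0]],[[0.018,-0.02,-0.005],[0,0,0]],[[0.018,-0.02,-0.005],[0,0,0]],[[0.018,-0.02,-0.005],[0,0,0]],[[0.018,-0.02,-0.005],[0,0,0]],[[0.018,-0.02,-0.005],[0,0,0]],[[0.018,-0.02,-0.005],[0,0,0]]]}}

```text
clock: 1.92
ee_pos: [0.4139, -0.0972, 0.3316]
orientation: [3.141, -0.0, 0.246]
wrist_force: [0.2, -0.5, -0.3]
gripper_width: 0.0855
finger_force: 0.0
```

Run:
```python
from h import *
d=grab('wrist'); cv2.imwrite('pics/w1.png',d['image']); print(-d['R'].T@d['t'],state()['ee_pos'],state()['orientation'])
```

```text
[ 0.47798164 -0.08049045  0.47377085] [ 0.41568313 -0.09388442  0.33263338] [-3.14029805 -0.00323369  0.2479806 ]
```

View pics/w1.png

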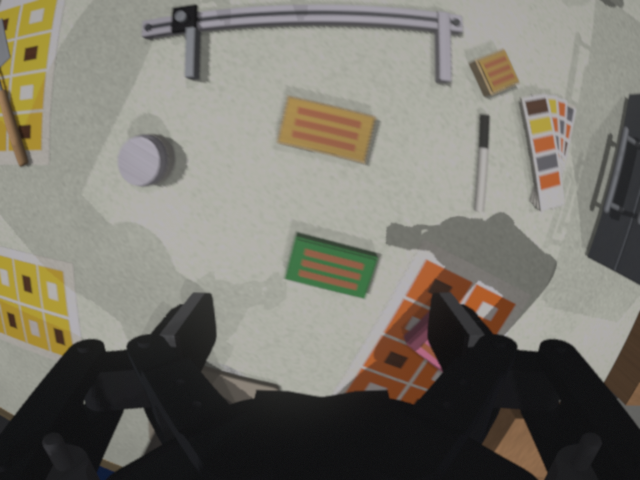

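The wrist view shows the die's top at about (288,97), (376,117), (367,163) and (280,145). The green look-alike is at (332,265). The fence is at the top, with its front edge near row 25, and the stop is at (444,60) and the blade at (193,55). I'll cast these points onto planes.

Run:
```python
from h import *
d=grab('wrist'); im=d['image']; hsv=cv2.cvtColor(im,cv2.COLOR_BGR2HSV)
def box(lo,hi,roi,z):
    m=cv2.inRange(hsv,lo,hi); k=np.zeros_like(m); x,y,X,Y=roi; k[y:Y,x:X]=m[y:Y,x:X]
    k=cv2.morphologyEx(k,cv2.MORPH_CLOSE,np.ones((5,5)));c=max(cv2.findContours(k,0,2)[0],key=cv2.contourArea)
    w=np.array([plane(d,*p[0],z) for p in c])*1000; r=cv2.minAreaRect(w.astype(np.float32)); print(r, cv2.boxPoints(r).round(0).tolist())
box((5,110,60),(32,255,255),(260,80,400,180),.028)
box((35,80,40),(85,255,255),(260,220,400,310),.028)
g=cv2.GaussianBlur(cv2.cvtColor(im,cv2.COLOR_BGR2GRAY),(3,3),0).astype(int)
for u in (230,270,310,350,390,420): print(u,g[2:45:1,u].tolist())
for v in (50,65,75): print('stop',v,g[v,425:465].tolist(),'blade',g[v,175:212].tolist())
```

```text
((494.482177734375, -84.01617431640625), (53.41445541381836, 103.23253631591797), 0.8169954419136047) [[467.0, -33.0], [469.0, -136.0], [522.0, -135.0], [520.0, -32.0]]
((328.7330017089844, -132.0601806640625), (106.43950653076172, 58.24358367919922), 89.06282806396484) [[299.0, -185.0], [357.0, -186.0], [359.0, -79.0], [300.0, -78.0]]
230 [157, 154, 152, 151, 152, 154, 154, 152, 151, 148, 144, 141, 142, 143, 139, 125, 99, 75, 66, 75, 101, 128, 144, 150, 153, 148, 126, 97, 76, 72, 80, 98, 124, 147, 161, 167, 170, 170, 170, 170, 170, 170, 171]
270 [170, 170, 168, 163, 158, 155, 153, 153, 154, 157, 157, 155, 145, 121, 92, 74, 76, 100, 132, 150, 155, 156, 153, 140, 114, 87, 74, 76, 87, 106, 130, 151, 163, 168, 170, 170, 171, 171, 171, 171, 171, 170, 170]
310 [167, 165, 160, 155, 153, 152, 153, 156, 157, 157, 154, 142, 116, 89, 77, 82, 102, 129, 147, 155, 157, 156, 143, 117, 91, 78, 80, 89, 104, 126, 149, 164, 170, 172, 172, 171, 172, 172, 171, 169, 168, 168, 168]
350 [169, 169, 167, 162, 156, 153, 153, 155, 158, 159, 158, 153, 136, 109, 88, 82, 93, 118, 143, 156, 159, 160, 152, 131, 103
[... 986 characters left out ...]
8, 89, 90, 101, 123, 143, 153, 155, 157, 156, 155, 154, 154, 154, 150, 147, 153, 163, 169, 171, 170, 169, 168, 168, 169, 169] blade [168, 168, 168, 169, 170, 170, 170, 171, 172, 173, 173, 172, 169, 161, 147, 135, 132, 132, 132, 132, 131, 126, 109, 82, 61, 54, 54, 55, 64, 81, 98, 106, 108, 108, 108, 109, 109]
stop 75 [170, 170, 170, 170, 170, 170, 169, 167, 161, 154, 146, 140, 131, 116, 99, 91, 90, 100, 120, 141, 152, 156, 157, 157, 156, 155, 155, 155, 152, 151, 156, 165, 171, 172, 171, 170, 170, 171, 170, 169] blade [171, 172, 173, 172, 171, 171, 171, 172, 173, 173, 173, 172, 167, 157, 144, 135, 133, 134, 133, 133, 131, 123, 104, 78, 60, 55, 55, 57, 66, 84, 100, 107, 108, 108, 109, 109, 112]
```

Run:
```python
from h import *
d=grab('wrist')
q=np.array([plane(d,u,v,.018) for u,v in [(230,28.6),(270,26),(310,25),(350,25.5),(390,27.6),(420,30.6)]])*1000
p=np.polyfit(q[:,1],q[:,0],1); print(q.round(1).tolist(),p,(np.polyval(p,q[:,1])-q[:,0]).round(2)); yaw=np.arctan(-p[0]);print('yaw',yaw)
S=np.array([plane(d,u,v,.022) for u,v in [(442.6,50),(443.2,65),(443.4,75)]])*1000
Bl=np.array([plane(d,u,v,.03) for u,v in [(198,50),(197.3,65),(196.8,75)]])*1000
print(S.round(1).tolist(),Bl.round(1).tolist())
ex=np.array([np.cos(yaw),np.sin(yaw)]);ey=np.array([-ex[1],ex[0]])
fx=np.mean(q@ex); sy=np.mean(S@ey)
O=ex*fx+ey*(sy+150); print('O',O)
for n,P in [('stop',S),('blade',Bl),('die',np.array([[494.5,-84.]])),('tcp',state()['ee_pos'][None,:2]*1000)]: print(n,((P-O)@np.c_[ex,ey]).round(1).tolist())
```

```text
[[596.4, 68.5], [608.7, 19.4], [620.6, -28.4], [632.4, -75.9], [644.4, -124.2], [653.2, -161.6]] [-2.47501548e-01  6.13482870e+02] [ 0.11  0.01 -0.04 -0.16 -0.22  0.3 ]
yaw 0.242625800499136
[[636.3, -194.7], [617.1, -200.0], [604.4, -203.3]] [[559.8, 97.9], [540.7, 93.5], [528.1, 90.7]]
O [624.2677072  -43.57482893]
stop [[-24.6, -149.6], [-44.6, -150.1], [-57.7, -150.3]]
blade [[-28.6, 152.8], [-48.2, 153.1], [-61.1, 153.5]]
die [[-135.7, -8.1]]
tcp [[-216.9, -1.6]]
```

The gauge is now known to 1-3 mm, with origin near (0.625, -0.0436) and yaw 0.243. The die is at local (-136, -8). I'll descend behind it with the fingers half open.

>>> {"fn": "arm_command", "kwargs": {"jaw": 0.55, "moves": [[[0,0.001,0.035],[0,0,0]],[[0,0.001,0.035],[0,0,0]],[[0,0.001,0.035],[0,0,0]],[[0,0.001,0.035],[0,0,0]],[[0,0.001,0.035],[0,0,0]],[[0,0.001,0.035],[0,0,0]],[[0,0,0.035],[0,0,0]],[[0,0,0.035],[0,0,0]],[[0,0,0.03],[0,0,0]],[[0,0,0.01],[0,0,0.2]]]}}

```text
clock: 2.9
ee_pos: [0.4107, -0.1039, 0.0065]
orientation: [-3.138, 0.006, 0.241]
wrist_force: [0.0, 0.3, -0.1]
gripper_width: 0.047
finger_force: 0.0
```

>>> {"fn": "arm_command", "kwargs": {"moves": [[[0.005,0,0],[0,0,0]],[[0.008,0,0],[0,0,0]],[[0.008,0,0],[0,0,0]],[[0.008,0,0],[0,0,0]],[[0.008,0,0],[0,0,0]],[[0.008,0,0],[0,0,0]],[[0.008,0,0],[0,0,0]],[[0.008,0,0],[0,0,0]],[[0.008,0,0],[0,0,0]],[[0.006,0,0],[0,0,0]]]}}

```text
clock: 3.73
ee_pos: [0.4884, -0.086, 0.0113]
orientation: [-3.141, 0.001, 0.243]
wrist_force: [-4.7, -1.2, 3.6]
gripper_width: 0.047
finger_force: 2.6
```

```bash
cat > die.py <<'E'
from h import *
O=np.array([624.8,-43.6]);yaw=.2435;ex=np.array([np.cos(yaw),np.sin(yaw)]);ey=np.array([-ex[1],ex[0]])
def go():
  s=state();print('tcp local',((s['ee_pos'][:2]*1000-O)@np.c_[ex,ey]).round(1),s['ee_pos'][2],s['orientation'],s['wrist_force'],s['clock'])
  for n in ('scene','side'):
    d=grab(n);h=cv2.cvtColor(d['image'],cv2.COLOR_BGR2HSV);m=cv2.inRange(h,(5,120,60),(32,255,255))
    m=cv2.morphologyEx(m,cv2.MORPH_CLOSE,np.ones((3,3)))
    for c in cv2.findContours(m,0,2)[0]:
      if cv2.contourArea(c)<150: continue
      w=np.array([plane(d,*p[0],.026) for p in c])*1000; l=(w-O)@np.c_[ex,ey]
      r=cv2.minAreaRect(l.astype(np.float32))
      if -160<r[0][0]<10 and -140<r[0][1]<60: print(n,[np.round(x,1) for x in r])
  return d
if __name__=='__main__': go()
E
python3 die.py
```

```text
tcp local [-142.6   -8.2] 0.011280132439237991 [-3.14125419e+00  5.16269560e-04  2.42707830e-01] [-4.71965702 -1.16654131  3.56239402] 3.7333
scene [array([-91.3,   5.5]), array([ 80.9, 122.3]), np.float64(0.1)]
side [array([-101.1,   -2.7]), array([105.6,  52.9]), np.float64(89.5)]
```

Now the die is square to the gauge at local (-101, -3). I'll push on toward the fence.

>>> {"fn": "arm_command", "kwargs": {"moves": [[[0.008,0,0],[0,0,0]],[[0.008,0,0],[0,0,0]],[[0.008,0,0],[0,0,0]],[[0.008,0,0],[0,0,0]],[[0.008,0,0],[0,0,0]],[[0.008,0,0],[0,0,0]],[[0.006,0,0],[0,0,0]],[[0.004,0,0],[0,0,0]],[[0.003,0,0],[0,0,0]],[[0.002,0,0],[0,0,0]]]}}

```text
clock: 4.67
ee_pos: [0.5492, -0.0712, 0.0113]
orientation: [-3.142, 0.0, 0.243]
wrist_force: [-2.4, -1.2, 1.2]
gripper_width: 0.0473
finger_force: 1.7
```

>>> {"fn": "arm_command", "kwargs": {"moves": [[[0.001,0,0],[0,0,0]],[[0.001,0,0],[0,0,0]],[[0.001,0,0],[0,0,0]],[[0.001,0,0],[0,0,0]],[[0.001,0,0],[0,0,0]]]}}

```text
clock: 5.08
ee_pos: [0.5538, -0.0701, 0.0113]
orientation: [3.142, -0.0, 0.242]
wrist_force: [-3.0, -1.2, 0.2]
gripper_width: 0.047
finger_force: 1.4
```

```bash
python3 die.py
```

```text
tcp local [-75.3  -8.6] 0.011316661470070946 [ 3.14157193e+00 -1.77819983e-05  2.42264362e-01] [-3.01265635 -1.21077174  0.19943037] 5.0833
scene [array([-29.2,   3.8]), array([122.4,  69.3]), np.float64(89.7)]
side [array([-34.5,  -2.2]), array([104.5,  53.3]), np.float64(89.7)]
```

Not in contact yet, with about 4 mm to go. I'll creep on until the force rises.

>>> {"fn": "arm_command", "kwargs": {"moves": [[[0.001,0,0],[0,0,0]],[[0.001,0,0],[0,0,0]],[[0.001,0,0],[0,0,0]],[[0.001,0,0],[0,0,0]]]}}

```text
clock: 5.52
ee_pos: [0.5578, -0.0691, 0.0113]
orientation: [3.142, 0.0, 0.242]
wrist_force: [-3.3, -1.9, 1.0]
gripper_width: 0.0472
finger_force: 1.6
```

>>> {"fn": "arm_command", "kwargs": {"moves": [[[0.001,0,0],[0,0,0]],[[0.001,0,0],[0,0,0]]]}}

```text
clock: 5.68
ee_pos: [0.5587, -0.0688, 0.0112]
orientation: [-3.141, 0.002, 0.242]
wrist_force: [-12.6, -2.7, 9.7]
gripper_width: 0.047
finger_force: 6.5
```

The force has risen, so the die is seated against the fence. I'll back off, lift, shut the fingers and go behind the guide blade.

>>> {"fn": "arm_command", "kwargs": {"jaw": 0, "moves": [[[-0.01,0,0],[0,0,0]],[[-0.02,0,0],[0,0,0]],[[0,0,-0.03],[0,0,0]],[[0,0,-0.035],[0,0,0]],[[0.01,-0.034,0],[0,0,0]],[[0.01,-0.034,0],[0,0,0]],[[0.01,-0.034,0],[0,0,0]],[[0.01,-0.034,0],[0,0,0]],[[0.01,-0.034,0],[0,0,0]],[[0.01,-0.034,0],[0,0,0]]]}}

```text
clock: 6.52
ee_pos: [0.5404, 0.1387, 0.0769]
orientation: [-3.141, -0.002, 0.242]
wrist_force: [0.6, 0.3, 0.8]
gripper_width: -0.0002
finger_force: 0.0
```

Run:
```python
import die
from h import *
die.go(); d=grab('wrist'); cv2.imwrite('pics/w2.png',d['image'])
```

```text
tcp local [-37.9 197.3] 0.07689073131821375 [-3.14135711e+00 -2.18998615e-03  2.42261675e-01] [0.60358678 0.27488837 0.7930012 ] 6.5167
scene [array([-26.2,   4.8]), array([ 62.1, 120.8]), np.float64(0.6)]
side [array([-30.9,  -2.7]), array([ 54.8, 105.2]), np.float64(0.1)]
```

View pics/w2.png

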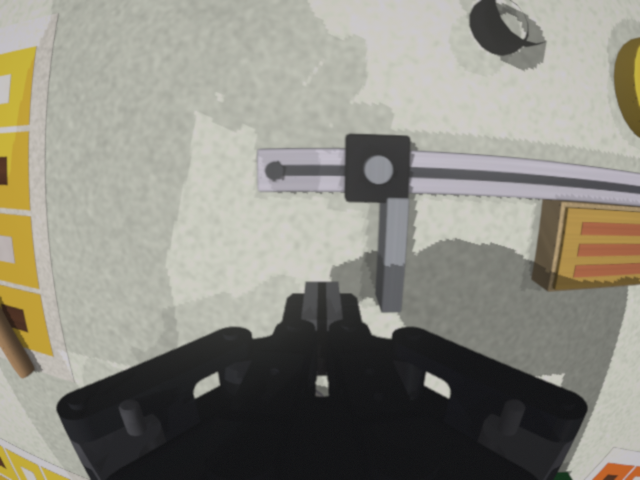

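The die is flush with the fence in this view (right, about (595,247)). The shut fingers at (322,300) stand left of the blade at (393,255). I'll go down and start pushing the guide.

>>> {"fn": "arm_command", "kwargs": {"moves": [[[0,0,0.03],[0,0,0]],[[0,0,0.032],[0,0,0]],[[0,0.004,0],[0,0,0]],[[0,0.006,0],[0,0,0]],[[0,0.006,0],[0,0,0]],[[0,0.006,0],[0,0,0]],[[0,0.006,0],[0,0,0]],[[0,0.008,0],[0,0,0]],[[0,0.01,0],[0,0,0]],[[0,0.01,0],[0,0,0]]]}}

```text
clock: 7.5
ee_pos: [0.5545, 0.0814, 0.0155]
orientation: [3.141, -0.002, 0.243]
wrist_force: [1.3, 1.8, 2.2]
gripper_width: -0.0001
finger_force: 1.1
```

>>> {"fn": "arm_command", "kwargs": {"moves": [[[0,0.01,0],[0,0,0]],[[0,0.01,0],[0,0,0]],[[0,0.01,0],[0,0,0]],[[0,0.008,0],[0,0,0]],[[0,0.006,0],[0,0,0]],[[0,0.005,0],[0,0,0]],[[0,0.004,0],[0,0,0]],[[0,0.004,0],[0,0,0]],[[0,0.004,0],[0,0,0]],[[0,0.004,0],[0,0,0]]]}}

```text
clock: 8.33
ee_pos: [0.5686, 0.0195, 0.0142]
orientation: [-3.141, 0.0, 0.243]
wrist_force: [-0.6, 5.7, 3.2]
gripper_width: -0.0001
finger_force: 2.8
```

```bash
python3 die.py
```

```text
tcp local [-39.3  74.8] 0.014186245501856706 [-3.14066876e+00  3.64550026e-04  2.42682833e-01] [-0.62951281  5.674765    3.21899557] 8.3333
scene [array([-26.2,  -6.8]), array([106.7,  63.3]), np.float64(88.0)]
side [array([-30.6,  -6.7]), array([106.3,  54.3]), np.float64(89.4)]
```

The guide now touches the die, which has begun to slide along the fence at local y of about -7. About 88 mm remain.

>>> {"fn": "arm_command", "kwargs": {"moves": [[[0,0.006,0],[0,0,0]],[[0,0.006,0],[0,0,0]],[[0,0.006,0],[0,0,0]],[[0,0.006,0],[0,0,0]],[[0,0.006,0],[0,0,0]],[[0,0.006,0],[0,0,0]],[[0,0.006,0],[0,0,0]],[[0,0.006,0],[0,0,0]],[[0,0.006,0],[0,0,0]],[[0,0.006,0],[0,0,0]]]}}

```text
clock: 9.27
ee_pos: [0.5831, -0.0397, 0.0142]
orientation: [-3.142, 0.0, 0.242]
wrist_force: [-1.4, 3.9, 0.2]
gripper_width: -0.0001
finger_force: 2.1
```

>>> {"fn": "arm_command", "kwargs": {"moves": [[[0,0.004,0],[0,0,0]],[[0,0.004,0],[0,0,0]],[[0,0.004,0],[0,0,0]],[[0,0.004,0],[0,0,0]],[[0,0.003,0],[0,0,0]],[[0,0.002,0],[0,0,0]],[[0,0.001,0],[0,0,0]],[[0,0.001,0],[0,0,0]]]}}

```text
clock: 9.93
ee_pos: [0.5885, -0.0614, 0.0142]
orientation: [-3.141, 0.0, 0.242]
wrist_force: [-3.3, 4.8, 0.6]
gripper_width: -0.0
finger_force: 2.3
```

```bash
python3 die.py
```

```text
tcp local [-39.5  -8.5] 0.014164326444849263 [-3.14134960e+00  4.60618527e-04  2.42374603e-01] [-3.34436108  4.79905055  0.61409186] 9.9333
scene [array([-26.2, -90.8]), array([104.8,  61.9]), np.float64(89.8)]
side [array([-30.8, -89.7]), array([107.6,  55.1]), np.float64(89.2)]
```

About 5 mm to go; creeping.

>>> {"fn": "arm_command", "kwargs": {"moves": [[[0,0.001,0],[0,0,0]],[[0,0.001,0],[0,0,0]],[[0,0.001,0],[0,0,0]],[[0,0.001,0],[0,0,0]]]}}

```text
clock: 10.37
ee_pos: [0.5894, -0.0651, 0.0142]
orientation: [-3.141, 0.0, 0.243]
wrist_force: [-3.4, 3.0, 2.3]
gripper_width: 0.0001
finger_force: 2.3
```

>>> {"fn": "arm_command", "kwargs": {"moves": [[[0,0.001,0],[0,0,0]],[[0,0.001,0],[0,0,0]]]}}

```text
clock: 10.53
ee_pos: [0.5895, -0.0658, 0.0141]
orientation: [-3.139, 0.001, 0.243]
wrist_force: [-6.1, 13.4, 6.2]
gripper_width: -0.0001
finger_force: 7.4
```

The stop has been reached, with the force at 13 N. I'll release and go round to press the die once more against the fence with two fingers.

>>> {"fn": "arm_command", "kwargs": {"jaw": 0.55, "moves": [[[0,-0.03,0],[0,0,0]],[[0,0,-0.035],[0,0,0]],[[0,0,-0.035],[0,0,0]],[[-0.015,0.028,0],[0,0,0]],[[-0.015,0.028,0],[0,0,0]],[[-0.015,0.028,0],[0,0,0]],[[-0.016,0.028,0],[0,0,0]],[[0,0,0.035],[0,0,0]],[[0,0,0.035],[0,0,0]],[[0.004,0,0.002],[0,0,0]]]}}

```text
clock: 11.37
ee_pos: [0.5497, -0.1603, 0.0061]
orientation: [-3.137, 0.008, 0.241]
wrist_force: [-2.2, 0.6, -2.3]
gripper_width: 0.047
finger_force: 0.0
```

```bash
python3 die.py
```

```text
tcp local [-101.   -95.2] 0.006076282525964288 [-3.13734422  0.00759897  0.24065155] [-2.1685821   0.57464169 -2.31250295] 11.3667
scene [array([-25.9, -94.7]), array([104.2,  61.5]), np.float64(89.1)]
side [array([-30.6, -94. ]), array([108.2,  54.7]), np.float64(89.2)]
```

>>> {"fn": "arm_command", "kwargs": {"moves": [[[0.006,0,0],[0,0,0]],[[0.006,0,0],[0,0,0]],[[0.006,0,0],[0,0,0]],[[0.003,0,0],[0,0,0]],[[0.002,0,0],[0,0,0]],[[0.002,0,0],[0,0,0]],[[0.001,0,0],[0,0,0]],[[0.001,0,0],[0,0,0]],[[0.001,0,0],[0,0,0]]]}}

```text
clock: 12.22
ee_pos: [0.5798, -0.1543, 0.0123]
orientation: [-3.141, 0.004, 0.242]
wrist_force: [-16.2, -2.1, 13.9]
gripper_width: 0.0468
finger_force: 7.7
```

>>> {"fn": "arm_command", "kwargs": {"moves": [[[0.001,0,0],[0,0,0]],[[0.001,0,0],[0,0,0]]]}}

```text
clock: 12.38
ee_pos: [0.5799, -0.1543, 0.0122]
orientation: [-3.14, 0.008, 0.242]
wrist_force: [-24.5, -5.1, 20.1]
gripper_width: 0.0467
finger_force: 12.8
```

Pressed to 25 N, so the die is seated. I'll retreat upward and check from the wrist camera.

>>> {"fn": "arm_command", "kwargs": {"moves": [[[-0.005,0,0],[0,0,0]],[[-0.02,0,0],[0,0,0]],[[-0.01,0,-0.03],[0,0,0]],[[0,0,-0.035],[0,0,0]],[[0,0,-0.035],[0,0,0]],[[0,0,-0.035],[0,0,0]],[[0,0,-0.035],[0,0,0]],[[0,0,0],[0,0,0]],[[0,0,0],[0,0,0]]]}}

```text
clock: 13.13
ee_pos: [0.5516, -0.1625, 0.1858]
orientation: [3.138, -0.005, 0.242]
wrist_force: [-0.4, -0.6, -0.2]
gripper_width: 0.0474
finger_force: 0.0
```

Run:
```python
import die
from h import *
die.go(); d=grab('wrist'); cv2.imwrite('pics/w3.png',d['image'])
```

```text
tcp local [-99.7 -97.7] 0.18577211035250862 [ 3.13792707 -0.00544239  0.24230497] [-0.35370565 -0.55243902 -0.24837229] 13.1333
scene [array([-26.5, -94.8]), array([104. ,  61.3]), np.float64(89.5)]
side [array([-30.9, -94. ]), array([108.2,  55.2]), np.float64(89.2)]
```

View pics/w3.png

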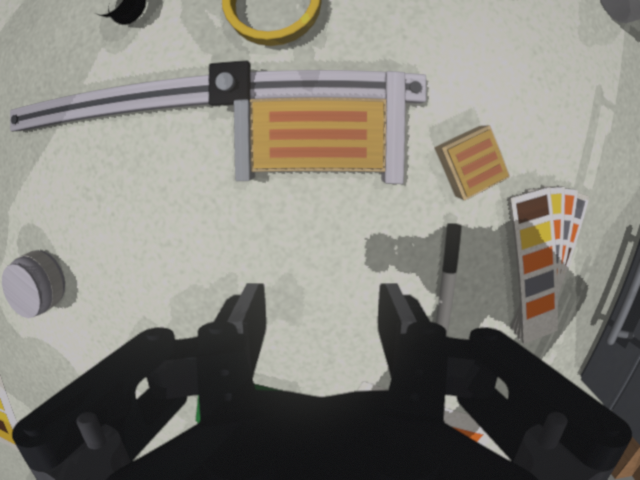

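The die at (318,135) fills the corner with no visible gap: the blade is at its left edge (250), the stop at its right edge (387) and the fence along its top. The bystanders in view look untouched, so I'm handing in.

```bash
python3 -c "
from cell import arm
print(arm.job_done())"
```

```text
the job is handed in; nothing more can be done
None
```

The long die is flush against the fence and trapped between the end stop and the guide. I handed the job in at about 13 s of the 48 s allowed, and no verdict came back.

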